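Draw the bayonet sleeve off its keeper post

TASK

Take the square brass sleeve off the blue keeper post and stand it upright in the aluminium tray. It is locked under the post's cross pin: raise it gently until it meets the pin, keep a light lift on it while turning it anticlockwise (seen from above) until its slots slip over the pin, then draw it off over the top; never pull hard against the pin. Let go only once it stands in the tray, and leave the other things where they are.

Things in the scene. Friction and masses are not known exactly. Their poses are not given: they have to be found in the camera images.
- keeper: fixed keeper: round blue base 92 mm across, 20 mm high, with an upright steel post 16 mm thick on its centre. Origin: centre of the base's underside; z up, along the post's axis; the post's free end is 83 mm above it. Post and pin yield upward on a spring, about 0.8 mm per N of lift beyond 3 N, at most 14 mm (20 N), and spring back. They turn only against stiff friction (0.6 N m)
- post: the keeper's sprung post: origin 77 mm below the axis of a round cross pin (at the start the same point as the keeper's origin; rises with the post). The pin is 6 mm thick, 30 mm long over all, sticking out on both sides of the post; its lower edge starts at 74 mm, 8 mm above the sleeve's top. The pin's direction varies, can be seen but is not reported: it does not follow this body's axes
- sleeve: the loose sleeve's body, 0.28 to 0.52 kg, origin at the centre of its underside. Its bore, 19.5 mm across flats, has two opposite slots right through, along its x and -x, 10 mm wide, out to 17.5 mm from the axis. It passes the pin only with its x axis along the pin within about 8 degrees, for which it must be turned anticlockwise seen from above by 0.25 to 1.25 rad
- sleeve_center (a point): centre, half-way up, of the square brass sleeve, 44 x 44 mm and 46 mm high, standing at first on the keeper's base (underside 20 mm above the keeper's origin) round the post. z up along the bore, x and y square to its flat sides, which are to be gripped (44 mm either way; best 8 mm above the centre)
- tray: fixed square aluminium tray, 150 x 150 mm outside, 18 mm high, walls 4 mm, floor 4 mm thick. Origin: centre of its underside, z up
- spanner: bystander: steel spanner 170 mm long, lying flat, origin under its middle
- bottle: bystander: glass weighing bottle with stopper, 43 mm across, 64 mm high, origin under its centre
- tin: bystander: round white-lidded sample tin, 60 mm across, 40 mm high, origin under its centre
- watch: bystander: black stopwatch, 71 x 60 x 19 mm, lying flat, origin under its centre
Not all that is in view belongs to the job. Of the things that look like the keeper, the larger one is meant.

How it is judged (in metres and radians):
On the way:
1. the sleeve has been drawn up off the free end of the post (its centre at least 20 mm above the post's end) (z of sleeve_center in the frame of keeper above 0.103 m), for 0.1 s.
At the end, for the whole second after the job is handed in: the sleeve stands upright (within 0.1 rad) on the floor of the tray, within its walls (its centre within 56 mm of the tray's centre along both tray axes), released and at rest (x of sleeve_center in the frame of tray between -0.056 and 0.056 m and y of sleeve_center in the frame of tray between -0.056 and 0.056 m and z of sleeve_center in the frame of tray between 0.022 and 0.032 m and angle between sleeve_center's own z axis and vertical below 0.1 rad and linear speed of sleeve below 0.02 m/s); the robot touches nothing.
It fails at once if the sleeve is forced against the post or its cross pin with more than 35 N (contact force between sleeve and post above 35 N).
It fails at once if the sleeve is let go in the air, away from the post and more than about 15 mm above the tray's floor (contact force between the fingers and sleeve below 0.05 N and height (world z) of sleeve_center above 0.043 m and horizontal distance between sleeve_center and keeper above 0.03 m).
It fails at once if a bystander (spanner, bottle, tin, stopwatch) is pushed more than 20 mm or knocked over (distance of any of spanner, bottle, tin, watch from where it was at the start of the episode above 0.02 m or angle between any of bottle, tin's own z axis and vertical above 0.5 rad).
It also fails if it takes over 64 s, if anything falls off the work surface, if the arm or the gripper's body presses on something with over 40 N, if the wrist force passes 120 N, or if a joint passes its speed limit or range.

ROBOT

A 6-joint arm with a two-finger parallel gripper is mounted at the origin on a cart in front of the work surface, level with it; the furniture and walls round the work are solid. World frame = base frame: x ahead of the robot, y to its left, z up, the work surface at z = 0. Lengths are in mm, angles in rad, forces in N, time in s.
With the tool pointing down it reaches from about 275 to 750 mm from the base axis. Payload 10.2 kg.
Tool frame: the origin (TCP) lies midway between the tips of the shut fingers; the grasp point (between the pads) lies 19 mm behind it; z points along the fingers, y is the line along which they close (so a half turn about z gives the same grasp; the last joint's range is limited). The gripper opens to 85 mm and grips with 20 to 120 N. Pads are 22 mm wide; open, the fingers measure 114 mm over their backs; the gripper's body (76 mm by 85 mm) begins 54 mm behind the grasp point. The pads swing forward as they close: fully open they stand 13 mm farther back than shut.
Start: joints at [1.12, 0.313, 1.498, -0, 1.331, -0.223], TCP at [118.576, 511.44, 231.294] pointing down, gripper open.
Joint ranges: [-2.94, 2.94], [-0.97, 2.17], [0.19, 2.56], [-1.23, 4.37], [0.02, 3.11], [-2.88, 2.88]. Speed limits (rad/s): [2.39, 2.39, 3.01, 3.14, 3.14, 3.14].

INTERFACE

Orientations are given as a unit quaternion [w, x, y, z].
In Python, from rig import sense, capture, finish_job, find_in, place_of gives the robot as it stands. The module is installed in compiled form; this text tells all that it offers.
- The arm moves only by the shell command python3 -m jog 'ROWS' [FORCE]. ROWS is JSON, a list of rows, each an object of numbers: "tx", "ty", "tz": the shift along the tool's x, y, z in mm; "ax", "ay", "az": the turn, a rotation vector about the tool's x, y, z in rad; "jaw": the closure, from -1 (fully open) to 1 (shut), so that 0 is half open. In form: [{"tx": .., "ty": .., "tz": .., "ax": .., "ay": .., "az": .., "jaw": ..}, ...]. A call has 1 to 5 rows; each row shifts and turns the commanded pose from where the row before left it, along the tool's axes as they then stand; what a row does not reach is not made up. A row lasts 1/8 s, in which the tool goes at most 62.5 mm and 10.7 degrees, less where a joint would pass 70% of its speed; a pose out of reach is approached as far as the arm can. A call with a gripper value outside its range is refused whole. The fingers move at their own pace and stop on an object; FORCE is the grip in N (left out, the last holds). Time passes only in rows, so rows that do not move let the fingers close. It gives the time, the measured TCP pose, the force, the opening and the grip force at its end, in the units of the state.
- sense(): the state, without advancing time (a new reading comes with each control period).
- capture(name): name is "scene" or "top" or "wrist"; returns a dict with "color" (384x512x3 uint8, red, green, blue), "depth" (384x512 float32, mm along the optical axis (not along the pixel's ray), 0 where there is no reading), "fx", "fy", "cx", "cy" (pixels), "camera_from_world" (4x4, takes a point from world to camera coordinates); the wrist camera has in their place "mount" (4x4, takes a point from camera to tool coordinates, whose origin is the TCP and whose axes are the flange's). Camera axes: x right, y up, looking along -z (the intrinsics and any distortion apply to the point x, -y, -z); pixel columns grow to the right and rows downward; lengths in mm; the calibration is good to about 2 mm. A picture is of the moment at which its call begins: read the wrist's pose just before it.
- finish_job(): hands the job in; it is judged then, once.
Trained networks look in the newest picture that a camera, given by its name, has taken for a name from the list of things; names that differ only in an ending like _2 or _b are one class to them, and where a whole thing is asked for, a point or a joint stands for the part that bears it (a point fixed in the world has none). Each returns a list of dicts, best first, with "conf" (0 to 1); they miss things now and then, are a little off and sometimes report something else, mostly with a low value. They report only what shows in the picture. A call takes as long as a camera call. They do not tell look-alikes from the thing itself.
- find_in(query, camera): "centre" ([column, row] in pixels, amid what is visible of it).
- place_of(query, camera): "centre" ([column, row] in pixels: a listed point, or the origin of a listed thing).
The state is a dict: "time_s": time; "joints": joint angles; "dq": joint speeds; "tau": joint torques, N m; "eef_pos": TCP position; "ee_rot": TCP orientation; "force": force on the tool from outside, world axes, zero at the start; "wrist_torque": the same for the moment, N m; "grip_width": opening from 0.0 (shut) to 1.0 (fully open); "grip_force": force on a finger pad.
Only numpy, scipy, OpenCV 4.12 (cv2) and the standard library are available. Lean on these libraries where they do the work, as an engineer would, in place of code of your own. Each camera call takes 0.05 s, during which the arm holds its last target. There are 200 camera calls.

## Working session

There is one attempt and no reset: what is moved stays moved. The work goes in short steps, Python scripts to look and compute and a shell command to move; the robot and the scene stay as the last step left them, time stands still between calls to the robot, and variables do not carry over. Pictures are saved under pics/ and viewed, at most 10 in all, crops included, and the job is handed in when it is done.

```bash
mkdir -p pics; cat > h.py <<'E'
import numpy as np,cv2
from rig import *
from scipy.spatial.transform import Rotation as R
def T_tool(s):
    q=s["ee_rot"];T=np.eye(4);T[:3,:3]=R.from_quat([q[1],q[2],q[3],q[0]]).as_matrix();T[:3,3]=s["eef_pos"];return T
def wfc(c,s=None):
    return np.linalg.inv(c["camera_from_world"]) if "camera_from_world" in c else T_tool(s)@c["mount"]
def pt(c,M,u,v,z=None):
    d=np.array([(u-c["cx"])/c["fx"],-(v-c["cy"])/c["fy"],-1.])
    if z is None:
        k=c["depth"][int(round(v)),int(round(u))]
    else: k=(z-M[2,3])/(M[:3,:3]@d)[2]
    return M[:3,:3]@(d*k)+M[:3,3]
E
python3 - <<'E'
from h import *
s=sense();print(s["eef_pos"],s["ee_rot"],s["force"],s["grip_width"])
ims=[]
for n in("scene","top"):
    c=capture(n);M=wfc(c);print(n,[k for k in c if k not in("color","depth")],M[:3,3].round())
    ims.append(c["color"])
    for q in("keeper","sleeve_center","tray","spanner","bottle","tin","watch"):
        for f in (place_of,):
            for r in f(q,n)[:3]:
                u,v=r["centre"];
                try:print(q,round(r["conf"],2),[round(u),round(v)],pt(c,M,u,v).round(),"z0",pt(c,M,u,v,63 if q=="sleeve_center" else 0).round() if 0 else pt(c,M,u,v,43 if q=="sleeve_center" else 0).round())
                except Exception as e:print(q,e)
    cv2.imwrite(f"pics/{n}.png",cv2.resize(c["color"][:,:,::-1],(800,600)))
E
```

```text
[118.44957563 511.20160163 230.72552888] [-2.04565449e-04  1.13623921e-01  9.93523620e-01 -6.15373229e-04] [-0.15125222  0.93381214  0.41286863] 0.9974476361465661
scene ['fx', 'fy', 'cx', 'cy', 'camera_from_world'] [ 173. -659.  412.]
keeper 0.8 [147, 208] [380. 168.  13.] z0 [387. 196.   0.]
keeper 0.65 [207, 198] [523. 156.  15.] z0 [536. 186.   0.]
sleeve_center 0.64 [205, 180] [525. 173.  52.] z0 [534. 194.  43.]
tray 0.66 [284, 272] [ 522. -176.    4.] z0 [ 526. -172.    0.]
spanner 0.95 [164, 233] [384.  61.   1.] z0 [385.  64.   0.]
bottle 0.74 [298, 206] [694.  23.  10.] z0 [708.  41.   0.]
tin 0.62 [266, 190] [673. 129.  15.] z0 [692. 158.   0.]
watch 0.7 [342, 230] [ 698. -125.   18.] z0 [ 722. -100.    0.]
top ['fx', 'fy', 'cx', 'cy', 'camera_from_world'] [377. -20. 900.]
keeper 0.85 [168, 198] [520. 177.  57.] z0 [530. 190.  -0.]
keeper 0.61 [163, 257] [387. 185.  17.] z0 [387. 189.  -0.]
sleeve_center 0.84 [162, 196] [523. 190.  58.] z0 [526. 194.  43.]
tray 0.61 [162, 196] [522. 191.  57.] z0 [532. 205.   0.]
tray 0.59 [317, 204] [ 528. -175.    2.] z0 [ 528. -175.   -0.]
tray 0.3 [165, 198] [518. 181.  63.] z0 [528. 196.   0.]
spanner 0.58 [210, 258] [389.  78.   8.] z0 [390.  78.  -0.]
bottle 0.72 [233, 134] [682.  37.  48.] z0 [699.  40.   0.]
tin 0.75 [185, 137] [675. 152.  38.] z0 [688. 159.   0.]
watch 0.7 [293, 129] [ 713. -110.   19.] z0 [ 720. -112.    0.]
```

View images.

View pics/scene.png

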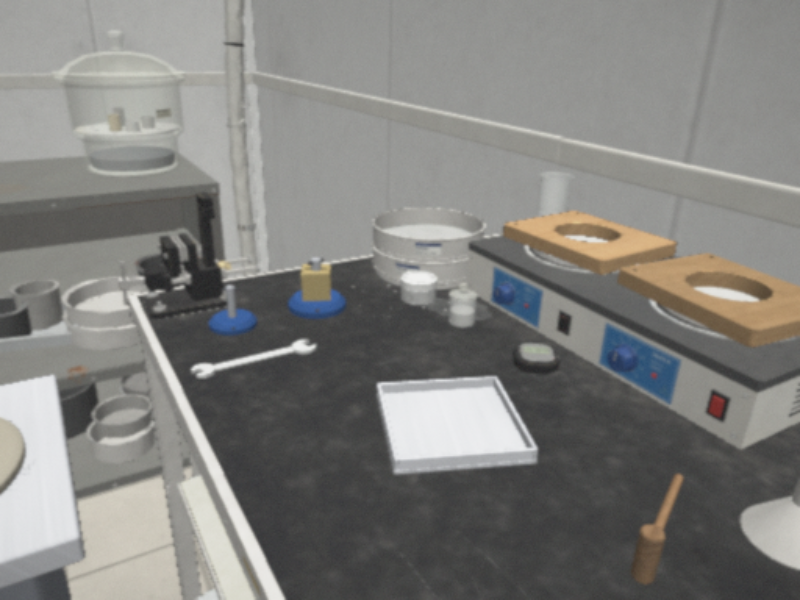

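View pics/top.png

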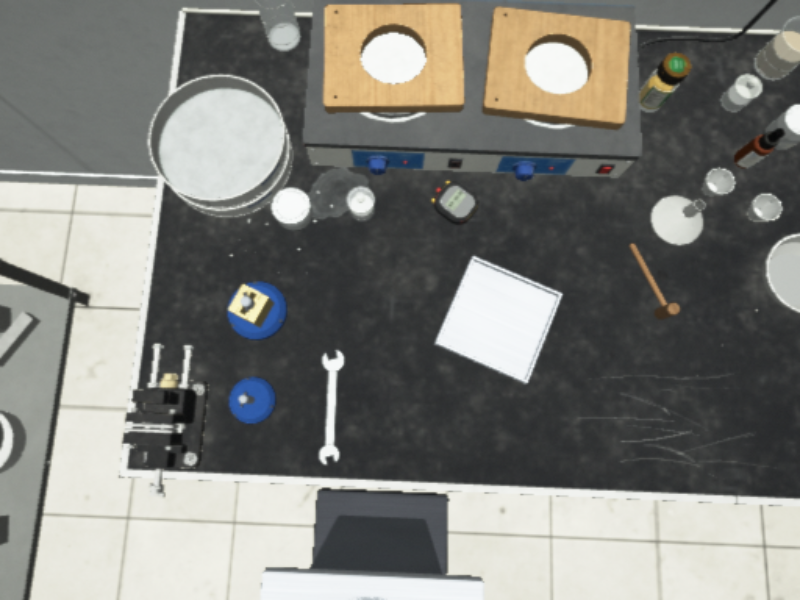

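The scene shows the larger keeper with the brass sleeve at about (317,290) px, the tray at (455,425) and the bare decoy at (232,320). The top view agrees: sleeve (250,305), tray (498,320). I'm moving above the keeper.

```bash
python3 -m jog '[{"tx":-47,"ty":-22,"tz":-6},{"tx":-47,"ty":-22,"tz":-6},{"tx":-47,"ty":-22,"tz":-6},{"tx":-47,"ty":-22,"tz":-6},{"tx":-47,"ty":-22,"tz":-6}]'
```

```text
schema error: expected keys tx, ty, tz, ax, ay, az, jaw
```

```bash
python3 -m jog '[{"tx":-47,"ty":-22},{"tx":-47,"ty":-22},{"tx":-47,"ty":-22},{"tx":-20,"ty":-10},{}]'
python3 - <<'E'
from h import *
s=sense();c=capture("wrist");M=wfc(c,s);print(s["time_s"],s["eef_pos"],s["ee_rot"]);print(c["mount"].round(2))
for q in("keeper","sleeve_center","post"):
    for r in place_of(q,"wrist")[:3]:
        u,v=r["centre"];print(q,r["conf"],u,v,pt(c,M,u,v).round(),pt(c,M,u,v,43 if q=="sleeve_center" else 0).round())
cv2.imwrite("pics/w1.png",cv2.resize(c["color"][:,:,::-1],(800,600)))
E
```

```text
0.8 [118.59601559 511.44904731 231.31471506] [-8.97446270e-07  1.13660124e-01  9.93519691e-01  2.07672178e-05]
[[  -0.      0.97    0.26   65.63]
 [   1.      0.     -0.      1.36]
 [  -0.      0.26   -0.97 -143.13]
 [   0.      0.      0.      1.  ]]schema error: expected keys tx, ty, tz, ax, ay, az, jaw
```

```bash
python3 -m jog '[{"tx":-47,"ty":-22,"tz":-6,"ax":0,"ay":0,"az":0,"jaw":-1},{"tx":-47,"ty":-22,"tz":-6,"ax":0,"ay":0,"az":0,"jaw":-1},{"tx":-47,"ty":-22,"tz":-6,"ax":0,"ay":0,"az":0,"jaw":-1},{"tx":-47,"ty":-22,"tz":-6,"ax":0,"ay":0,"az":0,"jaw":-1},{"tx":-47,"ty":-22,"tz":-6,"ax":0,"ay":0,"az":0,"jaw":-1}]' && python3 -m jog '[{"tx":-47,"ty":-22,"tz":0,"ax":0,"ay":0,"az":0,"jaw":-1},{"tx":-47,"ty":-22,"tz":0,"ax":0,"ay":0,"az":0,"jaw":-1},{"tx":-47,"ty":-22,"tz":0,"ax":0,"ay":0,"az":0,"jaw":-1},{"tx":-20,"ty":-10,"tz":0,"ax":0,"ay":0,"az":0,"jaw":-1},{"tx":0,"ty":0,"tz":0,"ax":0,"ay":0,"az":0,"jaw":-1}]'
python3 - <<'E'
from h import *
s=sense();c=capture("wrist");M=wfc(c,s);print(s["time_s"],s["eef_pos"],s["ee_rot"],s["joints"])
for q in("keeper","sleeve_center","post"):
    for r in place_of(q,"wrist")[:3]:
        u,v=r["centre"];print(q,r["conf"],u,v,pt(c,M,u,v).round(),pt(c,M,u,v,43 if q=="sleeve_center" else 0).round())
cv2.imwrite("pics/w1.png",cv2.resize(c["color"][:,:,::-1],(800,600)))
E
```

```text
time_s: 1.62
eef_pos: [323.8, 350.0, 261.7]
ee_rot: [0.0, 0.114, 0.994, 0.0]
force: [-0.1, 1.0, 0.1]
grip_width: 1.001
grip_force: 0.0
time_s: 2.25
eef_pos: [462.7, 240.3, 261.0]
ee_rot: [-0.0, 0.114, 0.993, -0.0]
force: [0.0, 0.8, 0.7]
grip_width: 0.996
grip_force: 0.0
2.25 [462.73408625 240.34511686 261.02191024] [-2.94152915e-04  1.14462067e-01  9.93427576e-01 -2.82282556e-05] [ 2.54035895e-01  2.84982230e-01  1.45708138e+00  1.61743619e-04
  1.40009815e+00 -1.08736096e+00]
keeper 0.79 197.5 108.3 [390. 201.  49.] [389. 193.   0.]
keeper 0.67 232.5 219.1 [507. 209.  64.] [527. 200.   0.]
sleeve_center 0.93 228.3 231.0 [520. 201.  61.] [526. 198.  43.]
post 0.74 202.2 107.4 [390. 202.  19.] [389. 199.   0.]
post 0.68 233.9 216.4 [508. 209.  51.] [524. 202.  -0.]
```

View pics/w1.png

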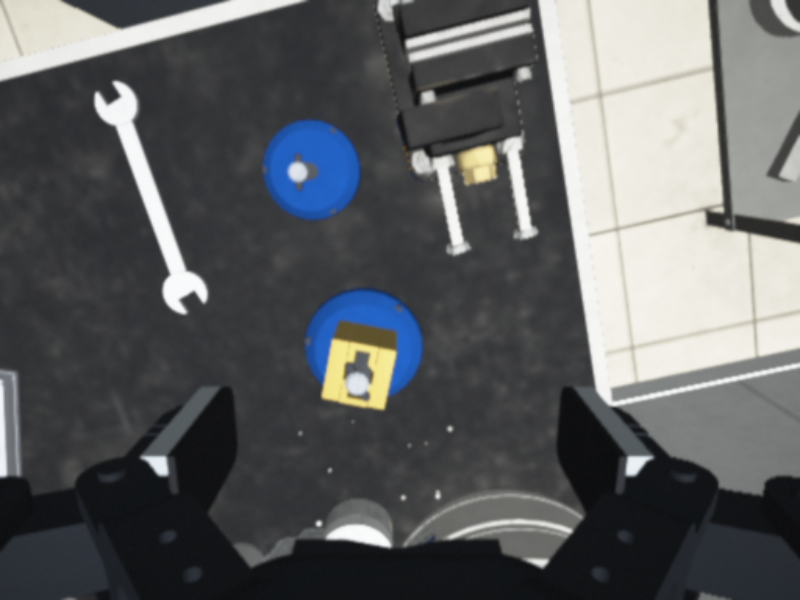

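The wrist view shows the keeper at (363,345) px with the sleeve top at (358,372). The pin runs roughly along the image columns at (358,370).

```bash
cat >> h.py <<'E'
def cloud(c,M):
    v,u=np.mgrid[:384,:512];k=c["depth"]
    P=np.stack([(u-c["cx"])/c["fx"]*k,-(v-c["cy"])/c["fy"]*k,-k],-1)
    return P@M[:3,:3].T+M[:3,3]
def sleeve(c,M,near=(527,193),zt=66,r=45):
    P=cloud(c,M);near=np.array(near)
    m=(np.hypot(*(P[...,:2]-near).transpose(2,0,1))<r)
    top=m&(abs(P[...,2]-zt)<4)
    col=c["color"].astype(int); top&=(col[...,0]-col[...,2]>50)
    rect=cv2.minAreaRect(P[top][:,:2].astype(np.float32))
    print("sleeve top rect",rect,"z",np.median(P[top][:,2]),top.sum())
    hi=m&(P[...,2]>zt+5);print("above",hi.sum(),P[hi].mean(0).round(1) if hi.any() else "", np.percentile(P[hi][:,2],[5,50,95]) if hi.any() else"")
    return P,top,hi
E
python3 - <<'E'
from h import *
s=sense();c=capture("wrist");M=wfc(c,s)
P,top,hi=sleeve(c,M)
im=c["color"][200:275,195:265,::-1]
cv2.imwrite("pics/w2.png",cv2.resize(im,None,fx=8,fy=8,interpolation=cv2.INTER_CUBIC))
E
```

```text
sleeve top rect ((527.1622924804688, 200.0929718017578), (43.74183654785156, 44.64353942871094), 64.74711608886719) z 66.14992894655052 1176
above 286 [525.6 200.6  81.1] [75.91177092 81.76059066 83.89338877]
```

View pics/w2.png

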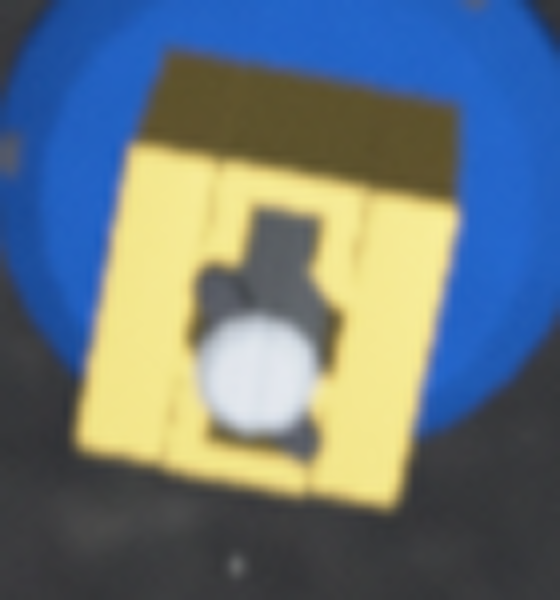

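```bash
python3 -m jog '[{"tx":-36,"ty":-12.3,"tz":20,"ax":0,"ay":0,"az":0,"jaw":-1},{"tx":-36,"ty":-12.4,"tz":40,"ax":0,"ay":0,"az":0,"jaw":-1},{"tx":0,"ty":0,"tz":40,"ax":0,"ay":0,"az":0.107,"jaw":-1},{"tx":0,"ty":0,"tz":26,"ax":0,"ay":0,"az":0.107,"jaw":-1},{"tx":0,"ty":0,"tz":0,"ax":0,"ay":0,"az":0,"jaw":-1}]' 40
python3 - <<'E'
from h import *
s=sense();c=capture("wrist");M=wfc(c,s);T=T_tool(s);print(s["time_s"],s["eef_pos"],"ydir",np.degrees(np.arctan2(T[1,1],T[0,1])))
P,top,hi=sleeve(c,M,(527,200))
v,u=np.where(top|hi);print(u.min(),u.max(),v.min(),v.max())
a=max(v.min()-25,0);b=max(u.min()-25,0);print("crop",b,a)
cv2.imwrite("pics/w3.png",cv2.resize(c["color"][a:a+150,b:b+190,::-1],None,fx=4,fy=4,interpolation=cv2.INTER_CUBIC))
E
```

```text
time_s: 3.12
eef_pos: [525.7, 201.0, 134.0]
ee_rot: [-0.002, 0.218, 0.976, -0.001]
force: [-0.6, 0.0, 0.5]
grip_width: 0.999
grip_force: 0.0
3.125 [525.70617823 200.95610557 134.01853664] ydir 64.79449451915568
sleeve top rect ((527.6231079101562, 200.0601348876953), (43.6240119934082, 44.64211654663086), 65.21385955810547) z 66.3363097086216 3232
above 21412 [513.8 204.3 203.7] [152.05908129 214.88157926 225.697946  ]
62 439 179 383
crop 37 154
```

View pics/w3.png

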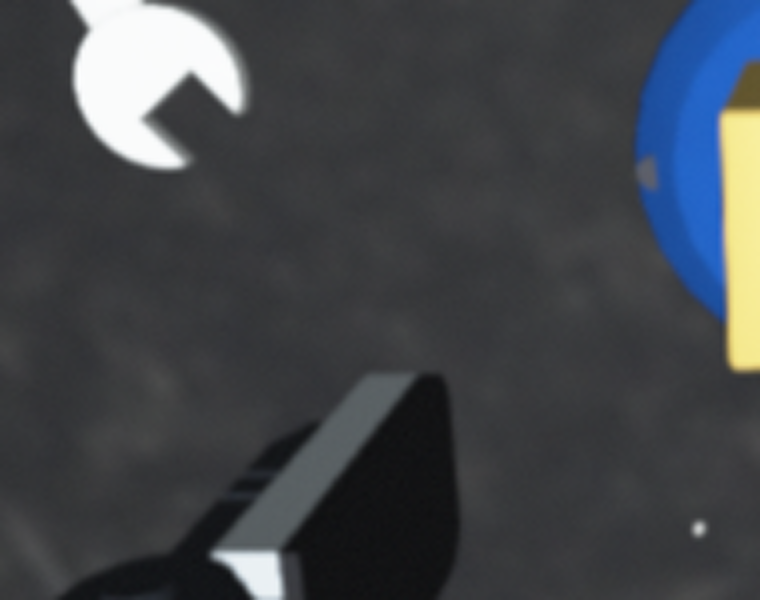

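The crop missed its mark: it shows the left finger and the edge of the sleeve at (740,240). I'm recropping, with hi limited to the post and pin.

```bash
sed -i 's/hi=m&(P\[...,2\]>zt+5)/hi=m\&(P[...,2]>zt+5)\&(P[...,2]<zt+35)/' h.py
python3 - <<'E'
from h import *
s=sense();c=capture("wrist");M=wfc(c,s)
P,top,hi=sleeve(c,M,(527,200))
v,u=np.where(top);a=v.min()-10;b=u.min()-10;print("crop",b,a,u.max(),v.max())
pin=hi&(P[...,2]<81.2)&(P[...,2]>73)
Q=P[pin][:,:2]
post=P[hi&(P[...,2]>82)][:,:2];pc=(post.min(0)+post.max(0))/2;print("post c",pc,np.ptp(post,0))
d=Q-pc;r=np.hypot(*d.T);e=r>10.5
print(e.sum(),"pin angle hist",np.histogram(np.degrees(np.arctan2(d[e,1],d[e,0]))%180,bins=18,range=(0,180))[0])
S=int(600/max(u.max()-b+10,v.max()-a+10))
cv2.imwrite("pics/w4.png",cv2.resize(c["color"][a:v.max()+10,b:u.max()+10,::-1],None,fx=S,fy=S,interpolation=cv2.INTER_CUBIC));print(S)
np.save("w4.npy",dict(M=M,**{k:c[k] for k in("fx","fy","cx","cy")}),allow_pickle=True)
E
```

```text
sleeve top rect ((527.6491088867188, 199.91615295410156), (43.54898452758789, 44.77019500732422), 64.82365417480469) z 66.32937077877463 3213
above 773 [526.2 200.6  81.4] [76.40884612 82.18770496 84.10123759]
crop 207 167 284 243
post c [527.42175455 200.18004717] [15.02666449 14.26986412]
115 pin angle hist [41 48 23  0  0  0  0  0  0  0  0  0  0  0  0  0  0  3]
6
```

View pics/w4.png

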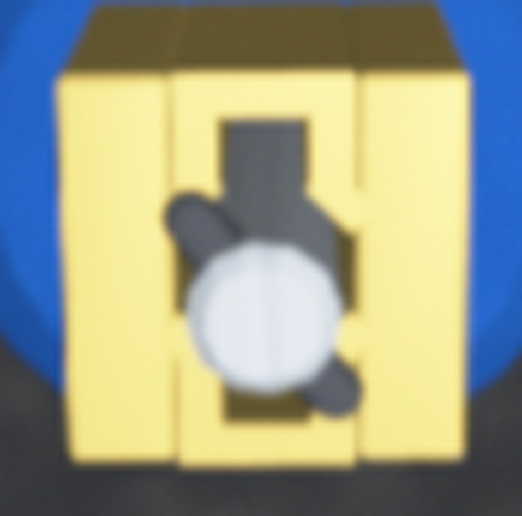

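The close view shows the slot vertical at (265,150) to (265,410) px. The pin ends are at (192,217) and (340,393), so the sleeve needs about 39° (0.68 rad) anticlockwise. I'll descend and grip.

```bash
python3 -m jog '[{"tx":-2,"ty":0,"tz":20,"ax":0,"ay":0,"az":0,"jaw":-1},{"tx":0,"ty":0,"tz":30,"ax":0,"ay":0,"az":0,"jaw":-1},{"tx":0,"ty":0,"tz":30,"ax":0,"ay":0,"az":0,"jaw":-1},{"tx":0,"ty":0,"tz":22,"ax":0,"ay":0,"az":0,"jaw":-1},{"tx":0,"ty":0,"tz":0,"ax":0,"ay":0,"az":0,"jaw":-1}]' 25 && python3 -m jog '[{"tx":0,"ty":0,"tz":0,"ax":0,"ay":0,"az":0,"jaw":0.1},{"tx":0,"ty":0,"tz":0,"ax":0,"ay":0,"az":0,"jaw":0.3},{"tx":0,"ty":0,"tz":0,"ax":0,"ay":0,"az":0,"jaw":1},{"tx":0,"ty":0,"tz":0,"ax":0,"ay":0,"az":0,"jaw":1},{"tx":0,"ty":0,"tz":0,"ax":0,"ay":0,"az":0,"jaw":1}]' 25
```

```text
time_s: 3.85
eef_pos: [528.7, 199.9, 33.6]
ee_rot: [-0.0, 0.218, 0.976, -0.0]
force: [0.2, 0.2, 0.2]
grip_width: 0.996
grip_force: 0.0
time_s: 4.47
eef_pos: [529.3, 199.6, 34.5]
ee_rot: [0.001, 0.219, 0.976, 0.0]
force: [-1.2, -2.5, 7.2]
grip_width: 0.515
grip_force: 27.2
```

```bash
python3 -m jog '[{"tx":0,"ty":0,"tz":0,"ax":0,"ay":0,"az":0,"jaw":1},{"tx":0,"ty":0,"tz":0,"ax":0,"ay":0,"az":0,"jaw":1},{"tx":0,"ty":0,"tz":-2,"ax":0,"ay":0,"az":0,"jaw":1},{"tx":0,"ty":0,"tz":-2,"ax":0,"ay":0,"az":0,"jaw":1},{"tx":0,"ty":0,"tz":0,"ax":0,"ay":0,"az":0,"jaw":1}]' 50 && python3 -m jog '[{"tx":0,"ty":0,"tz":-1,"ax":0,"ay":0,"az":0,"jaw":1},{"tx":0,"ty":0,"tz":-1,"ax":0,"ay":0,"az":0,"jaw":1},{"tx":0,"ty":0,"tz":0,"ax":0,"ay":0,"az":0,"jaw":1}]' 50
```

```text
time_s: 5.1
eef_pos: [528.6, 199.6, 37.1]
ee_rot: [-0.0, 0.219, 0.976, -0.0]
force: [-0.1, -0.5, -5.5]
grip_width: 0.505
grip_force: 51.4
time_s: 5.48
eef_pos: [528.7, 199.7, 39.3]
ee_rot: [0.0, 0.219, 0.976, 0.0]
force: [-0.3, -0.3, -4.5]
grip_width: 0.505
grip_force: 51.4
```

```bash
python3 -m jog '[{"tx":0,"ty":0,"tz":-1,"ax":0,"ay":0,"az":0,"jaw":1},{"tx":0,"ty":0,"tz":-1,"ax":0,"ay":0,"az":0,"jaw":1},{"tx":0,"ty":0,"tz":0,"ax":0,"ay":0,"az":0,"jaw":1}]' && python3 -m jog '[{"tx":0,"ty":0,"tz":-1,"ax":0,"ay":0,"az":0,"jaw":1},{"tx":0,"ty":0,"tz":0,"ax":0,"ay":0,"az":0,"jaw":1}]' && python3 -m jog '[{"tx":0,"ty":0,"tz":-1,"ax":0,"ay":0,"az":0,"jaw":1},{"tx":0,"ty":0,"tz":0,"ax":0,"ay":0,"az":0,"jaw":1}]'
```

```text
time_s: 5.85
eef_pos: [528.8, 199.6, 41.4]
ee_rot: [0.0, 0.219, 0.976, 0.0]
force: [-0.3, 1.0, -5.3]
grip_width: 0.509
grip_force: 51.4
time_s: 6.1
eef_pos: [528.8, 199.6, 42.4]
ee_rot: [0.0, 0.219, 0.976, 0.0]
force: [-0.2, 0.2, -4.8]
grip_width: 0.509
grip_force: 51.4
time_s: 6.35
eef_pos: [528.5, 199.6, 43.0]
ee_rot: [-0.0, 0.219, 0.976, -0.0]
force: [0.5, 0.3, -8.1]
grip_width: 0.506
grip_force: 51.8
```

```bash
python3 -m jog '[{"tx":0,"ty":0,"tz":-1,"ax":0,"ay":0,"az":0,"jaw":1},{"tx":0,"ty":0,"tz":0,"ax":0,"ay":0,"az":-0.08,"jaw":1},{"tx":0,"ty":0,"tz":0,"ax":0,"ay":0,"az":-0.08,"jaw":1},{"tx":0,"ty":0,"tz":0,"ax":0,"ay":0,"az":0,"jaw":1}]'
```

```text
time_s: 6.85
eef_pos: [528.4, 199.7, 44.0]
ee_rot: [-0.0, 0.141, 0.99, -0.0]
force: [-0.1, 1.6, -8.6]
grip_width: 0.506
grip_force: 51.9
```

```bash
python3 -m jog '[{"tx":0,"ty":0,"tz":0,"ax":0,"ay":0,"az":-0.08,"jaw":1},{"tx":0,"ty":0,"tz":0,"ax":0,"ay":0,"az":-0.08,"jaw":1},{"tx":0,"ty":0,"tz":0,"ax":0,"ay":0,"az":-0.08,"jaw":1},{"tx":0,"ty":0,"tz":0,"ax":0,"ay":0,"az":0,"jaw":1}]'; python3 -c "
from h import *
s=sense();print(s['wrist_torque'],s['force'])"
```

```text
time_s: 7.35
eef_pos: [528.8, 199.6, 44.3]
ee_rot: [0.0, 0.022, 1.0, -0.0]
force: [0.7, -0.9, -8.8]
grip_width: 0.505
grip_force: 53.9
[-0.03153933 -0.20031921  0.03744308] [ 0.67672483 -0.85292919 -8.80219362]
```

```bash
python3 -m jog '[{"tx":0,"ty":0,"tz":0,"ax":0,"ay":0,"az":-0.08,"jaw":1},{"tx":0,"ty":0,"tz":0,"ax":0,"ay":0,"az":-0.08,"jaw":1},{"tx":0,"ty":0,"tz":0,"ax":0,"ay":0,"az":0,"jaw":1}]'; python3 -c "
from h import *
s=sense();print(s['wrist_torque'],s['force'])"
```

```text
time_s: 7.72
eef_pos: [529.1, 199.5, 44.7]
ee_rot: [0.001, -0.058, 0.998, -0.0]
force: [0.2, -0.0, -4.8]
grip_width: 0.502
grip_force: 54.2
[-0.05017129 -0.10060414  0.07469466] [ 0.17801085 -0.02927983 -4.82269709]
```

```bash
python3 -m jog '[{"tx":0,"ty":0,"tz":0,"ax":0,"ay":0,"az":-0.06,"jaw":1},{"tx":0,"ty":0,"tz":0,"ax":0,"ay":0,"az":-0.06,"jaw":1},{"tx":0,"ty":0,"tz":0,"ax":0,"ay":0,"az":0,"jaw":1}]'; python3 -c "
from h import *
s=sense();print(s['wrist_torque'],s['force'])"
```

```text
time_s: 8.1
eef_pos: [528.9, 199.7, 44.6]
ee_rot: [0.0, -0.117, 0.993, -0.0]
force: [-0.4, 0.5, -4.7]
grip_width: 0.505
grip_force: 54.2
[-0.01477512  0.01355227  0.04587351] [-0.4129996   0.45844721 -4.71411509]
```

Lift force is back to the weight alone, so the slots are aligned. I'll raise it carefully past the pin.

```bash
python3 -m jog '[{"tx":0,"ty":0,"tz":-1,"ax":0,"ay":0,"az":0,"jaw":1},{"tx":0,"ty":0,"tz":-2,"ax":0,"ay":0,"az":0,"jaw":1},{"tx":0,"ty":0,"tz":-2,"ax":0,"ay":0,"az":0,"jaw":1},{"tx":0,"ty":0,"tz":0,"ax":0,"ay":0,"az":0,"jaw":1}]'; python3 -c "
from h import *
s=sense();print(s['wrist_torque'],s['force'],s['joints'])"
```

```text
time_s: 8.6
eef_pos: [528.9, 199.7, 49.6]
ee_rot: [0.0, -0.119, 0.993, 0.0]
force: [0.3, 0.4, -4.4]
grip_width: 0.512
grip_force: 54.3
[-0.02551255  0.00740195  0.01494587] [ 0.27674667  0.38269476 -4.37567424] [ 1.53771347e-01  6.01605853e-01  1.57457809e+00  9.52311170e-06
  9.64888760e-01 -1.65488126e+00]
```

```bash
python3 -m jog '[{"tx":0,"ty":0,"tz":-4,"ax":0,"ay":0,"az":0,"jaw":1},{"tx":0,"ty":0,"tz":-4,"ax":0,"ay":0,"az":0,"jaw":1},{"tx":0,"ty":0,"tz":-4,"ax":0,"ay":0,"az":0,"jaw":1},{"tx":0,"ty":0,"tz":-4,"ax":0,"ay":0,"az":0,"jaw":1},{"tx":0,"ty":0,"tz":0,"ax":0,"ay":0,"az":0,"jaw":1}]'
```

```text
time_s: 9.22
eef_pos: [528.9, 199.7, 65.7]
ee_rot: [0.0, -0.119, 0.993, 0.0]
force: [0.4, -0.1, -4.1]
grip_width: 0.506
grip_force: 54.3
```

```bash
python3 -m jog '[{"tx":0,"ty":0,"tz":-8,"ax":0,"ay":0,"az":0,"jaw":1},{"tx":0,"ty":0,"tz":-8,"ax":0,"ay":0,"az":0,"jaw":1},{"tx":0,"ty":0,"tz":-8,"ax":0,"ay":0,"az":0,"jaw":1},{"tx":0,"ty":0,"tz":-8,"ax":0,"ay":0,"az":0,"jaw":1},{"tx":0,"ty":0,"tz":-8,"ax":0,"ay":0,"az":0,"jaw":1}]'
```

```text
time_s: 9.85
eef_pos: [528.7, 199.7, 105.9]
ee_rot: [0.0, -0.119, 0.993, -0.0]
force: [-0.3, -0.3, -5.3]
grip_width: 0.505
grip_force: 54.2
```

```bash
python3 -m jog '[{"tx":0,"ty":0,"tz":-12,"ax":0,"ay":0,"az":0,"jaw":1},{"tx":0,"ty":0,"tz":-20,"ax":0,"ay":0,"az":0,"jaw":1},{"tx":0,"ty":0,"tz":-20,"ax":0,"ay":0,"az":0,"jaw":1},{"tx":0,"ty":0,"tz":-5,"ax":0,"ay":0,"az":0,"jaw":1},{"tx":0,"ty":0,"tz":0,"ax":0,"ay":0,"az":0,"jaw":1}]'
python3 - <<'E'
from h import *
for n in("scene","top"):
    c=capture(n);M=wfc(c);P=cloud(c,M)
    col=c["color"].astype(int)
    m=(P[...,0]>420)&(P[...,0]<640)&(P[...,1]>-290)&(P[...,1]<-60)&(P[...,2]>-2)&(P[...,2]<30)&(col.min(-1)>110)&(c["depth"]>0)
    print(n,cv2.minAreaRect(P[m][:,:2].astype(np.float32)),m.sum(),np.percentile(P[m][:,2],[5,50,95]))
    for r in place_of("tray",n)[:2]:
        u,v=r["centre"];print(r["conf"],pt(c,M,u,v,0).round())
E
```

```text
time_s: 10.48
eef_pos: [528.6, 199.6, 162.2]
ee_rot: [-0.0, -0.119, 0.993, -0.0]
force: [0.2, 0.5, -6.0]
grip_width: 0.508
grip_force: 54.5
scene ((542.3675537109375, -163.60385131835938), (186.89089965820312, 162.6571044921875), 68.1570816040039) 5135 [ 2.3716348   4.51080606 17.75502583]
0.79 [ 532. -171.   -0.]
top ((531.1232299804688, -180.02426147460938), (155.7874298095703, 156.9828338623047), 68.65540313720703) 3979 [ 1.14112083  4.0763159  17.63893829]
0.7 [ 528. -175.   -0.]
```

```bash
python3 -m jog '[{"tx":6,"ty":-24,"tz":0,"ax":0,"ay":0,"az":0,"jaw":1},{"tx":11,"ty":-45,"tz":0,"ax":0,"ay":0,"az":0,"jaw":1},{"tx":11,"ty":-45,"tz":0,"ax":0,"ay":0,"az":0,"jaw":1},{"tx":11,"ty":-45,"tz":0,"ax":0,"ay":0,"az":0,"jaw":1},{"tx":11,"ty":-45,"tz":0,"ax":0,"ay":0,"az":0,"jaw":1}]' && python3 -m jog '[{"tx":11,"ty":-45,"tz":0,"ax":0,"ay":0,"az":0,"jaw":1},{"tx":11,"ty":-45,"tz":0,"ax":0,"ay":0,"az":0,"jaw":1},{"tx":11,"ty":-45,"tz":0,"ax":0,"ay":0,"az":0,"jaw":1},{"tx":6,"ty":-24,"tz":0,"ax":0,"ay":0,"az":0,"jaw":1},{"tx":0,"ty":0,"tz":0,"ax":0,"ay":0,"az":0,"jaw":1}]'
python3 - <<'E'
from h import *
s=sense();c=capture("wrist");M=wfc(c,s);print(s["joints"])
for r in place_of("tray","wrist")[:2]:
    u,v=r["centre"];print(r["conf"],pt(c,M,u,v,0).round())
cv2.imwrite("pics/w5.png",c["color"][:,:,::-1])
E
```

```text
time_s: 11.3
eef_pos: [528.0, -11.8, 162.0]
ee_rot: [-0.0, -0.119, 0.993, 0.0]
force: [1.3, -0.3, -4.1]
grip_width: 0.503
grip_force: 54.4
time_s: 11.92
eef_pos: [527.6, -175.6, 161.7]
ee_rot: [-0.0, -0.118, 0.993, 0.0]
force: [-0.1, 0.2, -4.9]
grip_width: 0.506
grip_force: 54.3
[-5.32008389e-01  4.42303554e-01  1.50091104e+00 -1.38663315e-04
  1.19912301e+00 -2.33849354e+00]
```

View pics/w5.png

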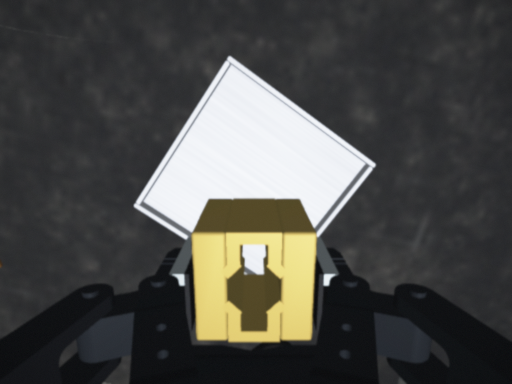

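The wrist view shows the sleeve held upright at (255,285) px, with tray corners at (230,57), (375,165) and (135,207). I'll verify the centre and descend.

```bash
python3 - <<'E'
from h import *
s=sense();c=capture("wrist");M=wfc(c,s)
a,b,d=[pt(c,M,u,v,18) for u,v in((230,57),(375,165),(135,207))];print(((b+d)/2).round(),np.linalg.norm(a-b),np.linalg.norm(a-d))
E
python3 -m jog '[{"tx":0,"ty":0,"tz":30,"ax":0,"ay":0,"az":0,"jaw":1},{"tx":0,"ty":0,"tz":40,"ax":0,"ay":0,"az":0,"jaw":1},{"tx":0,"ty":0,"tz":40,"ax":0,"ay":0,"az":0,"jaw":1},{"tx":0,"ty":0,"tz":15,"ax":0,"ay":0,"az":0,"jaw":1},{"tx":0,"ty":0,"tz":0,"ax":0,"ay":0,"az":0,"jaw":1}]'
```

```text
[ 531. -172.   18.] 148.03356396149107 148.84357981268573
time_s: 12.7
eef_pos: [528.0, -173.6, 37.3]
ee_rot: [-0.0, -0.119, 0.993, 0.0]
force: [0.2, -0.2, -4.7]
grip_width: 0.508
grip_force: 54.1
```

```bash
python3 -m jog '[{"tx":0,"ty":0,"tz":5,"ax":0,"ay":0,"az":0,"jaw":1},{"tx":0,"ty":0,"tz":5,"ax":0,"ay":0,"az":0,"jaw":1},{"tx":0,"ty":0,"tz":4,"ax":0,"ay":0,"az":0,"jaw":1},{"tx":0,"ty":0,"tz":2,"ax":0,"ay":0,"az":0,"jaw":1},{"tx":0,"ty":0,"tz":0,"ax":0,"ay":0,"az":0,"jaw":1}]'; python3 -m jog '[{"tx":0,"ty":0,"tz":1,"ax":0,"ay":0,"az":0,"jaw":1},{"tx":0,"ty":0,"tz":0,"ax":0,"ay":0,"az":0,"jaw":1}]'; python3 -m jog '[{"tx":0,"ty":0,"tz":1,"ax":0,"ay":0,"az":0,"jaw":1},{"tx":0,"ty":0,"tz":0,"ax":0,"ay":0,"az":0,"jaw":1}]'
```

```text
time_s: 13.32
eef_pos: [527.9, -174.1, 21.2]
ee_rot: [-0.0, -0.119, 0.993, 0.0]
force: [0.1, -0.0, -5.1]
grip_width: 0.507
grip_force: 54.3
time_s: 13.58
eef_pos: [527.9, -174.1, 20.3]
ee_rot: [-0.0, -0.119, 0.993, 0.0]
force: [-0.6, -0.0, -4.5]
grip_width: 0.508
grip_force: 54.3
time_s: 13.82
eef_pos: [527.8, -174.1, 19.2]
ee_rot: [-0.0, -0.119, 0.993, 0.0]
force: [-0.3, -0.1, -3.4]
grip_width: 0.508
grip_force: 54.3
```

```bash
python3 -m jog '[{"tx":0,"ty":0,"tz":0.5,"ax":0,"ay":0,"az":0,"jaw":1},{"tx":0,"ty":0,"tz":0,"ax":0,"ay":0,"az":0,"jaw":1}]'; python3 -m jog '[{"tx":0,"ty":0,"tz":0.5,"ax":0,"ay":0,"az":0,"jaw":1},{"tx":0,"ty":0,"tz":0,"ax":0,"ay":0,"az":0,"jaw":1}]'
```

```text
time_s: 14.08
eef_pos: [527.9, -174.1, 18.8]
ee_rot: [-0.0, -0.119, 0.993, 0.0]
force: [-0.0, 0.7, -4.8]
grip_width: 0.51
grip_force: 54.3
time_s: 14.32
eef_pos: [527.9, -174.1, 18.7]
ee_rot: [0.0, -0.119, 0.993, -0.0]
force: [-3.3, 0.6, 2.4]
grip_width: 0.504
grip_force: 55.1
```

Contact with the tray floor, so I'll release and withdraw.

```bash
python3 -m jog '[{"tx":0,"ty":0,"tz":0,"ax":0,"ay":0,"az":0,"jaw":-0.2},{"tx":0,"ty":0,"tz":0,"ax":0,"ay":0,"az":0,"jaw":-0.6},{"tx":0,"ty":0,"tz":0,"ax":0,"ay":0,"az":0,"jaw":-1},{"tx":0,"ty":0,"tz":0,"ax":0,"ay":0,"az":0,"jaw":-1},{"tx":0,"ty":0,"tz":0,"ax":0,"ay":0,"az":0,"jaw":-1}]' 20 && python3 -m jog '[{"tx":0,"ty":0,"tz":-15,"ax":0,"ay":0,"az":0,"jaw":-1},{"tx":0,"ty":0,"tz":-35,"ax":0,"ay":0,"az":0,"jaw":-1},{"tx":0,"ty":0,"tz":-45,"ax":0,"ay":0,"az":0,"jaw":-1},{"tx":0,"ty":0,"tz":-35,"ax":0,"ay":0,"az":0,"jaw":-1},{"tx":0,"ty":0,"tz":0,"ax":0,"ay":0,"az":0,"jaw":-1}]'
python3 - <<'E'
from h import *
s=sense();c=capture("wrist");M=wfc(c,s)
sleeve(c,M,(528,-174),50)
cv2.imwrite("pics/w6.png",c["color"][:,:,::-1])
E
```

```text
time_s: 14.95
eef_pos: [527.9, -174.1, 18.3]
ee_rot: [0.0, -0.119, 0.993, -0.0]
force: [-0.3, -0.1, 0.0]
grip_width: 0.998
grip_force: 0.0
time_s: 15.58
eef_pos: [529.0, -174.7, 151.9]
ee_rot: [0.003, -0.119, 0.993, -0.002]
force: [-0.7, 0.8, -0.2]
grip_width: 1.001
grip_force: 0.0
sleeve top rect ((526.6781616210938, -172.77481079101562), (43.988712310791016, 43.0723762512207), 13.736367225646973) z 50.336822363999374 2593
above 0
```

View pics/w6.png

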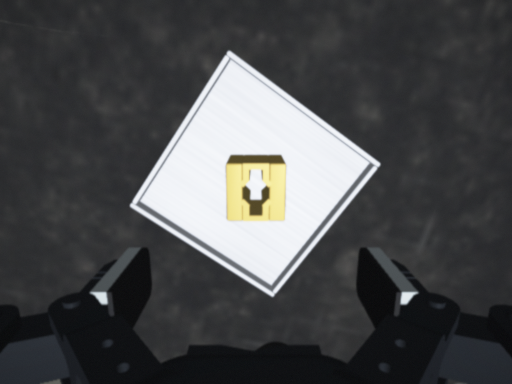

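The sleeve stands upright near the tray's centre at (256,188) px, with its top at z = 50 mm as it should be, and the gripper is clear.

```bash
python3 -c "
from rig import finish_job
print(finish_job())"
```

```text
the job is handed in; nothing more can be done
None
```

The sleeve is off the keeper post and stands upright near the middle of the tray, released with the gripper clear; I handed the job in at about 15.6 s of the 64 s, and the hand-in returned no verdict.

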